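# Zero the angle gauge, rock it on the stud to the red tab and hold

## Task

Zero the angle gauge in its level cradle: turn the orange knob on its top until the blue zero line on the dial lies behind the hanging pointer, and leave the knob there. Then lift the gauge by its black neck, stand it upright and square across the middle of the rust-red stud's rounded top, and from there rock it sideways on the stud until the swinging pointer settles on the red tab. Finish while holding it so in the gripper, lightly pressed on the stud for a colleague to scribe the angle, and leave the other things on the bench alone.

Things in the scene. Friction and masses are not known exactly. Their poses are not given: they have to be found in the camera images.
- gauge: Loose angle gauge, about 0.5 kg, 162 mm tall with its knob. Origin: centre of the underside of its flat aluminium sole (40 mm in x, 96 in y, 12 high). Grey round case (92 mm across, 26 thick in x, centre 58 mm up) with a white dial on its +x side; above it a black neck to grip, 28 mm thick in x, 36 wide in y, 104 to 134 mm up; the knob stands on the neck. x points out of the dial, z up.
- gauge_sole (a point): Centre of the underside of the gauge's sole (same as its origin).
- gauge_neck (a point): Grip point in the black neck, 121 mm above the sole, on the gauge's middle axis. The 28 mm thickness runs along the gauge's x. With the TCP here and the fingers shut on the neck the knob fits between the fingers when it is turned to zero.
- tare_knob (a joint): Orange knob on top of the neck, vertical axis, a bar 11 mm thick, 25 mm long, 24 mm high on a skirt 26 mm across and 4 mm high; rad, grows clockwise seen from above. At 0 the bar lies along the gauge's y (its 11 mm thickness along the gauge's x). Stiff: about 0.03 Nm, stays where left. It is geared 1:1 to the dial card. Starts 0.5 to 1.2.
- knob_grip (a point): On the knob's axis, 159 mm above the sole, 25 mm above the neck's top and 3 mm below the bar's top; with the TCP here the fingertips clear the neck. It is the knob's frame: its x runs across the 11 mm thickness of the bar, its y along the bar.
- dial (a joint): Angle of the white dial card (82 mm across) in the case, rad, the same as the knob's. At 0 its blue zero line is straight below the pivot. Dial, red tab and pointer all turn about the gauge's x and all grow clockwise as seen facing the dial.
- red_tab (a joint): Angle of the red tab on the dial card, from the card's blue zero line, rad; set beforehand at 0.16 to 0.38, stays put on the card. With the dial at zero, the pointer covers the tab when the gauge is tilted by this angle about its own +x (anticlockwise as seen facing the dial; the gauge's +y side rises).
- pointer (a joint): Angle of the freely swinging black pendulum pointer (brass bob) in the case, rad; it always hangs plumb, so it reads the tilt of the gauge about its own +x. It swings at about 2.5 Hz and settles in about 1 to 2 s. On the tab when pointer = dial + red_tab.
- pointer_tip (a point): On the pointer, 36 mm from the pivot (the pivot is 58 mm above the sole).
- zero_line (a point): On the dial's blue zero line (5 mm wide), 36 mm from the pivot, in the plane of the pointer.
- tab_mark (a point): Middle of the red tab (5 mm wide, 11 mm long), 36 mm from the pivot, in the plane of the pointer.
- cradle: Fixed level cradle: blue shallow tray on a steel plate 96 x 150 mm; its walls rise to 21 mm above the table and stand 1.5 mm clear of the gauge's sole. Axes as the gauge's; origin on the table.
- cradle_seat (a point): Middle of the cradle's floor, 9 mm above the table, where the middle of the gauge's sole stands.
- stud: Fixed rust-red casting on a steel foot 100 x 110 x 10 mm: 70 mm long in x, 40 wide in y, top half-round (radius 20 mm, axis along x), 70 mm above the table. A small lump along its +y shoulder, top 65.5 mm up, makes a gauge left alone lean the wrong way. Its front is +x: the gauge's x should point along it. Origin on the table, z up.
- stud_crest (a point): Middle of the stud's crest, 70 mm above the table.
- spool: Wire spool, black and yellow, 72 mm across, 30 mm high; leave alone.
- screwdriver: Screwdriver with a red handle; leave alone.
- blue_tray: Blue tray, 160 x 240 x 45 mm; leave alone.
- terminal_block: Brown terminal block in the blue tray, 30 x 70 x 18 mm; leave alone.
- wrench: Steel wrench; leave alone.
- flux_jar: Jar, 60 mm across, 70 mm high; leave alone.
Mind the look-alikes: they are no part of the job. Leave any purple look-alike of the gauge alone.

How it is judged (in metres and radians):
On the way, in this order (a step that is already met when the one before it is completed fails the run):
1. the pointer rests on the blue zero line while the gauge stands in its cradle (distance between pointer_tip and zero_line below 0.0025 m and distance between gauge_sole and cradle_seat below 0.006 m and velocity of joint pointer between -0.3 and 0.3 rad/s), for 0.4 s.
2. the gauge stands upright (within 6 degrees) and square across the stud's top, its dial still at zero (contact force between gauge and stud above 0.5 N and horizontal distance between gauge_sole and stud_crest below 0.02 m and angle between the x axis of gauge and the x axis of stud, either way round below 0.2 rad and angle between gauge's own z axis and vertical below 0.105 rad and value of joint tare_knob between -0.09 and 0.09 rad), for 0.3 s.
At the end, for the whole second after the job is handed in: Gripped (over 3 N) and on the stud (0.5-25 N): sole centre within 20 mm of crest centre, square within 0.2 rad, forward or back lean under 0.15 rad, knob at zero within 0.09 rad, pointer at rest with its tip within 2.5 mm of the tab's middle; other things within 20 mm of their start (distance between pointer_tip and tab_mark below 0.0025 m and velocity of joint pointer between -0.2 and 0.2 rad/s and contact force between gauge and stud between 0.5 and 25 N and horizontal distance between gauge_sole and stud_crest below 0.02 m and angle between the x axis of gauge and the x axis of stud, either way round below 0.2 rad and z of gauge_sole in the frame of stud_crest between -0.008 and 0.012 m and angle between gauge's own x axis and vertical between 1.42 and 1.72 rad and contact force between the fingers and gauge above 3 N and z of gauge in the frame of stud above 0.05 m and value of joint tare_knob between -0.09 and 0.09 rad and distance of each of spool, screwdriver, blue_tray, terminal_block, wrench, flux_jar from where it was at the start of the episode below 0.02 m); the arm keeps its last pose, push and grip.
It fails at once if the gauge is rammed on the stud (over 80 N) (contact force between gauge and stud above 80 N).
It fails at once if a bystander is disturbed (moved over 30 mm) (distance of any of spool, screwdriver, blue_tray, terminal_block, wrench, flux_jar from where it was at the start of the episode above 0.03 m).
It also fails if it takes over 64 s, if anything falls off the work surface, if the arm or the gripper's body presses on something with over 40 N, if the wrist force passes 120 N, or if a joint passes its speed limit or range.

## Robot

A 6-joint arm with a two-finger parallel gripper is mounted at the origin on the work surface. World frame = base frame: x ahead of the robot, y to its left, z up, the work surface at z = 0. Lengths are in mm, angles in rad, forces in N, time in s.
With the tool pointing down it reaches from about 350 to 975 mm from the base axis. Payload 7.1 kg.
Tool frame: the origin (TCP) lies between the finger pads, 19 mm behind the fingertips; this is the grasp point; z points along the fingers, y is the line along which they close (so a half turn about z gives the same grasp; the last joint's range is limited). The gripper opens to 88 mm and grips with 3 to 60 N. Pads are 20 mm wide; open, the fingers measure 115 mm over their backs; the gripper's body (75 mm by 178 mm) begins 61 mm behind the grasp point.
Start: joints at [-1.368, 0.423, 1.63, -0, 1.089, -0.019], TCP at [137.511, -609.669, 241.375] pointing down, gripper open.
Joint ranges: [-3, 3], [-0.9, 2.11], [0.09, 2.58], [-1.31, 4.45], [0.11, 2.69], [-2.54, 2.54]. Speed limits (rad/s): [2.39, 2.39, 3.01, 3.14, 3.14, 3.14].

## Interface

Orientations are given as a rotation vector (axis times angle).
In Python, from workcell import ctrl gives the robot as it stands. The module is installed in compiled form; this text tells all that it offers.
- The arm moves only by the tool servo_tool, never from a script. Its argument "increments" is a list of rows, each a list of 7 numbers: the shift along the world's x, y, z in cm, then the turn, a rotation vector about the world's x, y, z in degrees, then the opening, from -1 (shut) to 1 (fully open). A call has 1 to 20 rows; each row is the pose to reach, as a shift and turn from the pose commanded when the call began; what a row does not reach only later rows make up. A row lasts 1/12 s, in which the tool goes at most 41.7 mm and 7.16 degrees, less where a joint would pass 70% of its speed; a pose out of reach is approached as far as the arm can. A call with a gripper value outside its range is refused whole. The fingers move at their own pace and stop on an object; the grip force is fixed at half the most. Time passes only in rows, so rows that repeat a pose let the fingers close. It gives the time, the measured TCP pose, the force, the opening and the grip force at its end, in the units of the state.
- ctrl.get_obs(): the state, without advancing time (a new reading comes with each control period).
- ctrl.get_image(name): name is "scene" or "top"; returns a dict with "image" (384x512x3 uint8, red, green, blue), "fx", "fy", "cx", "cy" (pixels), "extrinsics" (4x4, takes a point from camera to world coordinates). Camera axes: x right, y up, looking along -z (the intrinsics and any distortion apply to the point x, -y, -z); pixel columns grow to the right and rows downward; lengths in mm; the calibration is good to about 2 mm. A picture is of the moment at which its call begins. There is no depth.
- ctrl.close_job(): hands the job in; it is judged then, once.
The state is a dict: "t": time; "qpos": joint angles; "qvel": joint speeds; "joint_torque": joint torques, N m; "ee_pos": TCP position; "orientation": TCP orientation; "ft_force": force on the tool from outside, world axes, zero at the start; "moment": the same for the moment, N m; "width": finger opening in mm; "grasp_force": force on a finger pad.
Only numpy, scipy, OpenCV 4.12 (cv2) and the standard library are available. Lean on these libraries where they do the work, as an engineer would, in place of code of your own. Each camera call takes 0.05 s, during which the arm holds its last target. There are 200 camera calls.

## Working session

There is one attempt and no reset: what is moved stays moved. The work goes in short steps, Python scripts to look and compute and a tool call to move; the robot and the scene stay as the last step left them, time stands still between calls to the robot, and variables do not carry over. Pictures are saved under pics/ and viewed, at most 10 in all, crops included, and the job is handed in when it is done.

Besides the shell and the picture viewer there is one more tool, called after "Call:" by a JSON object that holds its "method" and its "body". servo_tool: Moves the arm, as the interface text tells. Its arguments: {"type":"object","properties":{"increments":{"type":"array","items":{"type":"array","items":{"type":"number"}}}},"required":["increments"]}

```bash
mkdir -p pics; cat > h.py <<'E'
import numpy as np, cv2
from workcell import ctrl
def grab(n):
    d=ctrl.get_image(n); d['bgr']=cv2.cvtColor(np.asarray(d['image']),cv2.COLOR_RGB2BGR); return d
def ray(d,u,v):
    E=np.array(d['extrinsics']); c=np.array([(u-d['cx'])/d['fx'],-(v-d['cy'])/d['fy'],-1.])
    r=E[:3,:3]@c; return E[:3,3],r/np.linalg.norm(r)
def plane(d,u,v,z):
    o,r=ray(d,u,v); return o+r*(z-o[2])/r[2]
def tri(d1,p1,d2,p2):
    o1,r1=ray(d1,*p1); o2,r2=ray(d2,*p2)
    s=np.linalg.lstsq(np.c_[r1,-r2],o2-o1,rcond=None)[0]
    a,b=o1+s[0]*r1,o2+s[1]*r2; return (a+b)/2,np.linalg.norm(a-b)
def proj(d,P):
    E=np.array(d['extrinsics']); c=E[:3,:3].T@(np.array(P)-E[:3,3])
    return d['cx']+d['fx']*c[0]/-c[2], d['cy']-d['fy']*c[1]/-c[2]
E
python3 - <<'E'
from h import *
s,t=grab('scene'),grab('top')
for d,n in((s,'s'),(t,'t')):
    cv2.imwrite(f'pics/{n}0.png',cv2.resize(d['bgr'],(800,600),interpolation=cv2.INTER_CUBIC))
    print(n,{k:d[k] for k in d if k not in('image','bgr')})
o=ctrl.get_obs();print(o)
E
```

```text
s {'fx': 380.57966219057664, 'fy': 380.57966219057664, 'cx': 255.9529647578257, 'cy': 194.8289013728271, 'extrinsics': array([[-3.87800599e-02, -6.58971063e-01,  7.51167921e-01,
         1.30820532e+03],
       [ 9.99143430e-01, -3.64347117e-02,  1.96193434e-02,
         5.93086211e+01],
       [ 1.44400071e-02,  7.51285332e-01,  6.59819548e-01,
         7.20801544e+02],
       [ 0.00000000e+00,  0.00000000e+00,  0.00000000e+00,
         1.00000000e+00]])}
t {'fx': 496.0030298561914, 'fy': 496.0030298561914, 'cx': 258.8317950358072, 'cy': 190.90852108865607, 'extrinsics': array([[-2.11144200e-02,  9.97268335e-01, -7.07816969e-02,
         5.26402523e+02],
       [-9.99692476e-01, -2.19805954e-02, -1.14807209e-02,
         2.71917219e+01],
       [-1.30051833e-02,  7.05175210e-02,  9.97425759e-01,
         1.31064108e+03],
       [ 0.00000000e+00,  0.00000000e+00,  0.00000000e+00,
         1.00000000e+00]])}
{'t': 0.1, 'qpos': array([-1.36798553e+00,  4.23776145e-01,  1.63059109e+00, -1.67696043e-05,
        1.08859765e+00, -1.90145149e-02]), 'qvel': array([-0.0013212 , -0.00100848, -0.00351715, -0.00097143, -0.00106796,
        0.0002129 ]), 'joint_torque': array([-6.27737918e-04, -5.45615458e+01, -2.74323767e+01,  6.44977251e-02,
        1.88694312e-02, -2.60114933e-05]), 'ee_pos': array([ 137.42439832, -609.22497743,  240.68092724]), 'orientation': array([-3.12093107e+00, -3.47589475e-01,  2.20942423e-04]), 'ft_force': array([-0.40825692, -0.3500986 ,  0.03047134]), 'moment': array([ 0.02684099, -0.03146547,  0.01370663]), 'grasp_force': 0.0, 'width': 88.31451599374216}
```

View pics/s0.png

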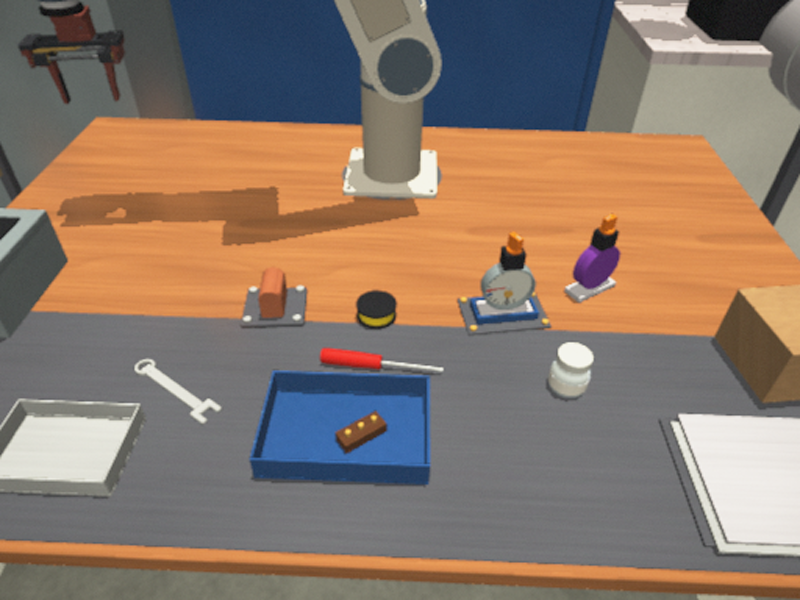

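View pics/t0.png

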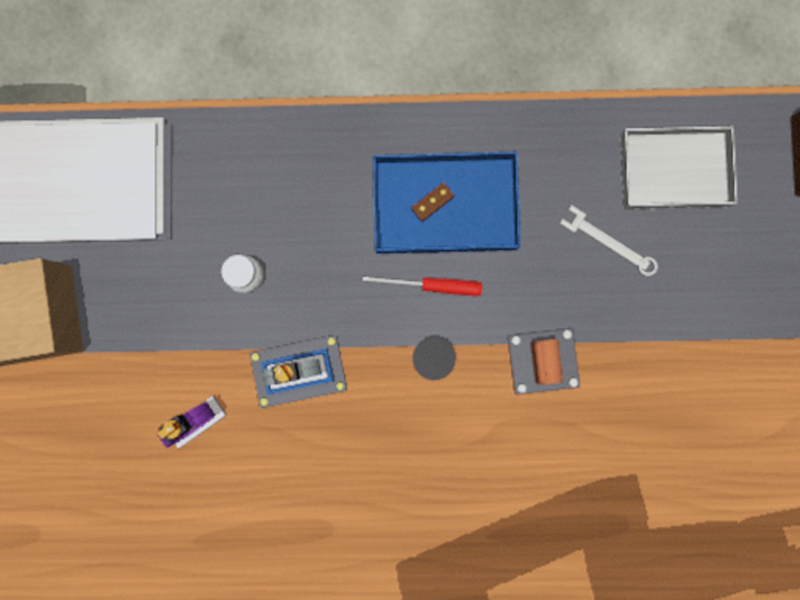

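The scene view shows the gauge in its cradle at about (505,290) and the stud at (272,295). In the top view they are at (298,370) and (545,360). The purple look-alike is at (597,260) in the scene view.

```bash
python3 - <<'E'
from h import *
s,t=grab('scene'),grab('top')
def crop(d,x,y,w,h,k): return cv2.resize(d['bgr'][y:y+h,x:x+w],(w*k,h*k),interpolation=cv2.INTER_CUBIC)
a=crop(s,290,145,66,75,8)   # 528x600
b=np.vstack([crop(t,158,213,68,50,4),crop(t,322,207,68,50,4),np.zeros((200,272,3),np.uint8)])
cv2.imwrite('pics/c1.png',np.hstack([a,b]))
def blobs(d,lo,hi,box,mina=3):
    x,y,w,h=box; m=cv2.inRange(cv2.cvtColor(d['bgr'],cv2.COLOR_BGR2HSV)[y:y+h,x:x+w],lo,hi)
    n,_,st,c=cv2.connectedComponentsWithStats(m)
    return [(c[i]+[x,y],st[i,4],(st[i,:4]+[x,y,0,0]).tolist()) for i in range(1,n) if st[i,4]>=mina]
print('screws');
for c,a,_ in blobs(t,(20,60,100),(40,255,255),(155,210,72,55)): print(c,a,plane(t,*c,8))
print('stud foot screws')
for c,a,_ in blobs(t,(0,0,170),(180,60,255),(320,205,60,55)): print(c,a,plane(t,*c,11))
print('stud')
for c,a,bb in blobs(t,(0,100,50),(12,255,255),(330,210,40,40),30): print(c,a,bb,plane(t,*c,65))
print('knob top')
for c,a,bb in blobs(t,(8,120,120),(18,255,255),(165,225,50,30)): print(c,a,bb,plane(t,*c,165))
print('knob scene')
for c,a,bb in blobs(s,(6,150,120),(18,255,255),(315,145,30,22)): print(c,a,bb)
E
```

```text
screws
[211.72222222 218.11111111] 18 [549.97026911 167.3938931    8.        ]
[163. 228.] 21 [526.77331381 295.84147681   8.        ]
[179.51923077 239.84615385] 52 [494.90362887 252.68519863   8.        ]
[185.125 236.25 ] 8 [503.98238871 237.87070698   8.        ]
[217.21052632 246.63157895] 19 [475.18727913 154.09885191   8.        ]
[168.25 256.75] 20 [451.51343824 282.64058726   8.        ]
stud foot screws
[362.72727273 213.5       ] 22 [ 553.5210546  -227.87498495   11.        ]
[329.76190476 217.38095238] 21 [ 545.23738332 -141.64390831   11.        ]
[366.76190476 244.38095238] 21 [ 473.11364061 -235.45841108   11.        ]
[333.85714286 248.19047619] 21 [ 465.02338936 -149.77764583   11.        ]
stud
[349.66037736 231.07756813] 477 [340, 217, 20, 29] [ 509.24623673 -183.16219549   65.        ]
knob top
[183.39130435 237.39130435] 23 [181, 233, 7, 9] [504.14770901 216.50993204 165.        ]
[209.45833333 253.41666667] 24 [202, 252, 13, 3] [466.21928227 156.87236669 165.        ]
knob scene
[329.8372093  154.22003578] 559 [315, 145, 30, 22]
```

View pics/c1.png

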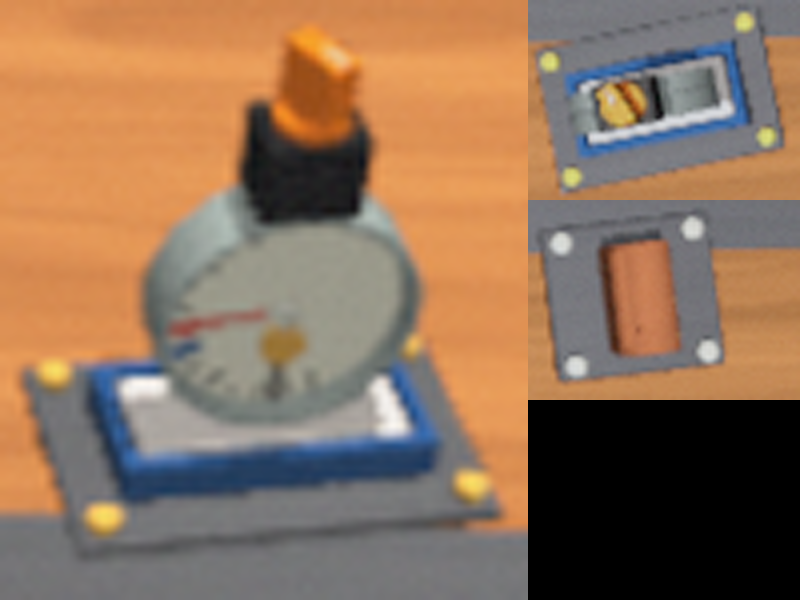

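```bash
cat >> h.py <<'E'
def frame(x,y,z,yaw,tilt=0):
    from scipy.spatial.transform import Rotation as R
    T=np.eye(4); T[:3,:3]=R.from_euler('ZX',[yaw,tilt],degrees=True).as_matrix(); T[:3,3]=[x,y,z]; return T
def dialpt(d,T,u,v,xoff=13):
    "angle (deg, clockwise facing the dial, 0 = gauge down) and radius of a pixel on the dial plane"
    o,r=ray(d,u,v); Ti=np.linalg.inv(T); o=Ti[:3,:3]@o+Ti[:3,3]; r=Ti[:3,:3]@r
    p=o+r*(xoff-o[0])/r[0]; dy,dz=p[1],p[2]-58
    return np.degrees(np.arctan2(-dy,-dz)),np.hypot(dy,dz)
def hsvmask(d,lo,hi,box):
    x,y,w,h=box; m=np.zeros(d['bgr'].shape[:2],np.uint8)
    m[y:y+h,x:x+w]=cv2.inRange(cv2.cvtColor(d['bgr'],cv2.COLOR_BGR2HSV),lo,hi)[y:y+h,x:x+w]; return m
E
python3 - <<'E'
from h import *
s,t=grab('scene'),grab('top')
T=frame(501,225,9,10.3)
w=lambda p:(T@np.r_[p,1])[:3]
for p in([0,0,162],[0,0,138],[13,0,58]): print(p,w(p),'scene',proj(s,w(p)),'top',proj(t,w(p)))
for n,u,v in(('blue',185,350),('tab',178,329),('red inner',265,315),('pivot?',285,310),('ptr',278,385),('bob',282,345)):
    print(n,dialpt(s,T,290+u/8,145+v/8))
# red / blue masks
b=(310,170,36,28)
for n,lo,hi in(('red',(170,70,60),(180,255,255)),('red2',(0,70,60),(6,255,255)),('blue',(100,70,40),(130,255,255))):
    v,u=np.nonzero(hsvmask(s,lo,hi,b)); 
    print(n,[(int(a),int(c))+tuple(np.round(dialpt(s,T,a,c),1)) for a,c in zip(u,v)][:14])
# knob: top view crop values
x0=cv2.cvtColor(t['bgr'],cv2.COLOR_BGR2HSV)[228:248,172:196]
for row in x0: print(' '.join('%3d/%3d'%(p[0] if p[1]>120 else 0,p[2]) for p in row))
E
```

```text
[0, 0, 162] [501. 225. 171.] scene (np.float64(330.39057817264984), np.float64(150.37047057775527)) top (np.float64(179.2789615939635), np.float64(238.90708307014043))
[0, 0, 138] [501. 225. 147.] scene (np.float64(329.05548474434084), np.float64(158.0777047240668)) top (np.float64(181.05239614582393), np.float64(238.64048294079936))
[13, 0, 58] [513.79050549 227.3244288   67.        ] scene (np.float64(326.22808389827844), np.float64(185.10555185268885)) top (np.float64(185.48801793900776), np.float64(232.71661834974026))
blue (np.float64(75.38608463617133), np.float64(36.379961548964936))
tab (np.float64(90.63380566248246), np.float64(38.738152492356))
red inner (np.float64(110.99560912490001), np.float64(9.734471792870755))
pivot? (np.float64(154.53786585549625), np.float64(5.515234029416358))
ptr (np.float64(0.31829219229213385), np.float64(28.61470241864595))
bob (np.float64(6.8049847988596275), np.float64(10.600735518054417))
red []
red2 [(319, 184, np.float64(106.1), np.float64(21.7)), (320, 184, np.float64(107.6), np.float64(18.9)), (322, 184, np.float64(112.5), np.float64(13
[... 4268 characters left out ...]
/171  21/181   0/173   0/153   0/155   0/182   0/194   0/198   0/199   0/207   0/217   0/220   0/211   0/196   0/181   0/179
  0/147   0/152   0/159   0/133   0/ 88   0/109   0/124   0/150   0/183   0/194   0/196   0/199   0/207   0/218   0/220   0/215   0/203   0/187   0/181   0/183   0/173   0/158 109/154 107/152
  0/126   0/184   0/204   0/201   0/193   0/197   0/199   0/205   0/217   0/221   0/217   0/203   0/188   0/177   0/183   0/182   0/172 108/157 108/156 107/159 107/166 107/169 107/172 107/172
107/111   0/198   0/221   0/221   0/221   0/219   0/203   0/193   0/180   0/183   0/183   0/172 108/161 107/154 107/160 107/163 106/166 106/170 107/173 107/174 107/168 108/164 108/161   0/155
```

The dial close-up shows the blue line at about (185,350), the red tab at about (178,329), and the pointer plumb at (278,385). The bar of the knob lies about 66° clockwise. The cradle is at (501,225) with yaw 10.3°, and the stud is at (509,-189) with yaw 5.4°. I'm moving over the knob.

Call:
{"method": "servo_tool", "body": {"increments": [[31,31,0,0,0,21,1],[31,31,0,0,0,21,1],[31,31,0,0,0,21,1],[31,31,0,0,0,21,1],[31,31,0,0,0,21,1],[31,31,0,0,0,21,1],[31,31,0,0,0,21,1],[31,31,0,0,0,21,1],[31,31,0,0,0,21,1],[36.35,83.4,0,0,0,21,1],[36.35,83.4,0,0,0,21,1],[36.35,83.4,0,0,0,21,1],[36.35,83.4,0,0,0,21,1],[36.35,83.4,0,0,0,21,1],[36.35,83.4,0,0,0,21,1],[36.35,83.4,0,0,0,21,1],[36.35,83.4,0,0,0,21,1],[36.35,83.4,0,0,0,21,1],[36.35,83.4,0,0,0,21,1],[36.35,83.4,0,0,0,21,1]]}}

```text
t: 1.97
ee_pos: [480.7, 109.3, 241.6]
orientation: [3.006, 0.911, 0.001]
ft_force: [0.6, -1.4, -0.5]
width: 88.0
grasp_force: 0.0
```

Call:
{"method": "servo_tool", "body": {"increments": [[1,5,0,0,0,0,1],[1.5,8,0,0,0,0,1],[1.5,8,0,0,0,0,1],[1.5,8,0,0,0,0,1],[1.5,8,0,0,0,0,1]]}}

```text
t: 2.38
ee_pos: [495.2, 186.8, 241.1]
orientation: [3.006, 0.912, -0.002]
ft_force: [-0.4, 0.5, 0.8]
width: 87.9
grasp_force: 0.0
```

```bash
python3 - <<'E'
from h import *
t=grab('top'); o=ctrl.get_obs(); print(o['ee_pos'],o['orientation'],o['t'])
E
```

```text
[495.27106801 186.18751268 241.14504667] [ 3.00655269e+00  9.10136338e-01 -1.47738164e-03] 2.4333
```

Call:
{"method": "servo_tool", "body": {"increments": [[0.6,3.85,0,0,0,0,1],[0.6,3.85,-2,0,0,0,1],[0.6,3.85,-4,0,0,0,1],[0.6,3.85,-6,0,0,0,1],[0.6,3.85,-7.3,0,0,0,0.2],[0.6,3.85,-7.3,0,0,0,0],[0.6,3.85,-7.3,0,0,0,-0.3]]}}

```text
t: 3.02
ee_pos: [501.5, 224.1, 168.1]
orientation: [3.007, 0.908, -0.003]
ft_force: [2.0, -0.0, 0.3]
width: 71.1
grasp_force: 0.0
```

```bash
python3 - <<'E'
from h import *
s,t=grab('scene'),grab('top'); o=ctrl.get_obs(); print(o['ee_pos'],o['orientation'],o['t'],o['width'])
def crop(d,x,y,w,h,k): return cv2.resize(d['bgr'][y:y+h,x:x+w],(w*k,h*k),interpolation=cv2.INTER_CUBIC)
cv2.imwrite('pics/c2.png',np.hstack([crop(s,295,125,66,90,6),crop(t,145,200,66,90,6)]))
E
```

```text
[502.47694681 224.94453485 169.40161926] [-3.00718889e+00 -9.08712133e-01 -2.16543426e-03] 3.1167 63.3261801682831
```

View pics/c2.png

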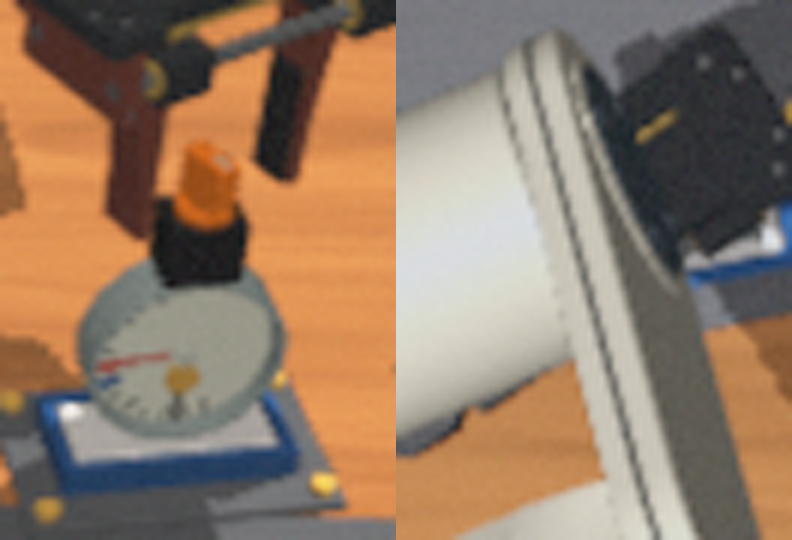

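The fingers straddle the knob, and in the scene crop the bar at (210,180) sits between them. Closing now.

Call:
{"method": "servo_tool", "body": {"increments": [[0,0,0,0,0,0,-1],[0,0,0,0,0,0,-1],[0,0,0,0,0,0,-1],[0,0,0,0,0,0,-1],[0,0,0,0,0,0,-1],[0,0,0,0,0,0,-1],[0,0,0,0,0,0,-1],[0,0,0,0,0,0,-1],[0,0,0,0,0,0,-1],[0,0,0,0,0,0,-1],[0,0,0,0,0,0,-1],[0,0,0,0,0,0,-1],[0,0,0,0,0,0,-1]]}}

```text
t: 4.2
ee_pos: [501.7, 225.8, 168.4]
orientation: [-3.006, -0.911, 0.0]
ft_force: [-1.1, 1.0, 0.3]
width: 10.9
grasp_force: 30.0
```

Call:
{"method": "servo_tool", "body": {"increments": [[0,0,0,0,0,6,-1],[0,0,0,0,0,12,-1],[0,0,0,0,0,18,-1],[0,0,0,0,0,24,-1],[0,0,0,0,0,30,-1],[0,0,0,0,0,36,-1],[0,0,0,0,0,42,-1],[0,0,0,0,0,48,-1],[0,0,0,0,0,54,-1],[0,0,0,0,0,60,-1],[0,0,0,0,0,66.6,-1],[0,0,0,0,0,66.6,-1],[0,0,0,0,0,66.6,-1],[0,0,0,0,0,66.6,-1]]}}

```text
t: 5.37
ee_pos: [501.9, 225.7, 168.4]
orientation: [2.017, 2.409, 0.0]
ft_force: [-0.5, 3.1, -0.6]
width: 11.1
grasp_force: 30.0
```

```bash
python3 - <<'E'
from h import *
s=grab('scene'); o=ctrl.get_obs(); print(o['ee_pos'],o['orientation'],o['t'],o['width'],o['ft_force'],o['moment'])
def crop(d,x,y,w,h,k): return cv2.resize(d['bgr'][y:y+h,x:x+w],(w*k,h*k),interpolation=cv2.INTER_CUBIC)
cv2.imwrite('pics/c3.png',crop(s,300,150,56,56,10))
T=frame(501,225,9,10.3)
for n,lo,hi in(('red',(0,70,60),(6,255,255)),('blue',(100,70,40),(130,255,255))):
    v,u=np.nonzero(hsvmask(s,lo,hi,(308,170,36,30)))
    print(n,[(int(a),int(c))+tuple(np.round(dialpt(s,T,a,c),1)) for a,c in zip(u,v) if dialpt(s,T,a,c)[1]<42])
E
```

```text
[501.84695944 225.66837775 168.36343927] [2.01613322e+00 2.40923169e+00 3.14796038e-04] 5.4167 10.847999930225878 [ 0.07791501  2.17693395 -0.98574177] [0.35738186 0.03920794 0.0148783 ]
red [(321, 191, np.float64(31.2), np.float64(23.0)), (320, 192, np.float64(31.9), np.float64(27.1)), (321, 192, np.float64(26.2), np.float64(26.0)), (319, 193, np.float64(32.3), np.float64(31.2)), (320, 193, np.float64(27.4), np.float64(30.1)), (319, 194, np.float64(28.3), np.float64(34.2)), (320, 194, np.float64(23.7), np.float64(33.2))]
blue [(323, 194, np.float64(8.6), np.float64(31.7))]
```

View pics/c3.png

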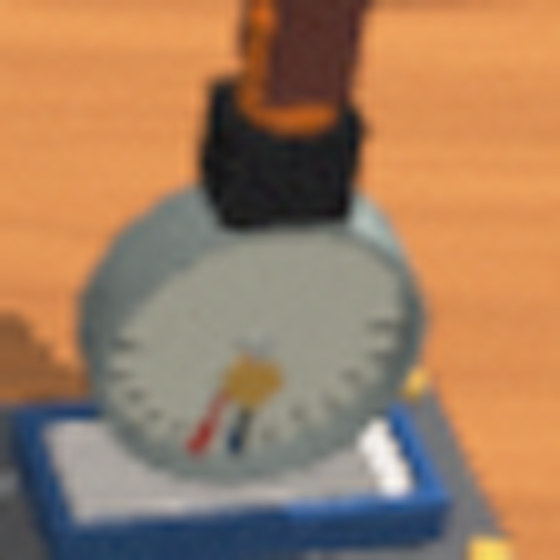

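The dial crop shows the blue line at about (237,440), almost behind the pointer at (241,430), with the red tab at (205,435). I'll measure that more finely.

```bash
python3 - <<'E'
from h import *
ims=[grab('scene') for _ in range(6)]; s=ims[0]
B=np.mean([d['bgr'].astype(float) for d in ims],0)
for v in range(188,198): print(v,' '.join('%3d,%3d,%3d'%tuple(p[::-1]) for p in B[v,318:330]))
T=frame(501,225,9,10.3)
for r in(26,30,36):
  for a in(-4,0,4):
    a_=np.radians(a); p=T@[13,-r*np.sin(a_),58-r*np.cos(a_),1]; print(r,a,np.round(proj(s,p[:3]),1))
E
```

```text
188 152,151,137 153,152,138 153,151,137 147,143,127 145,123, 90 149,114, 55 150,116, 56 152,115, 56 151,116, 56 151,119, 66 152,141,115 153,151,137
189 153,152,137 153,152,137 153,151,137 144,125,113 143,102, 74 150,112, 61 151,115, 56 151,116, 56 152,122, 75 153,137,107 153,148,130 153,152,138
190 153,151,137 153,151,137 150,142,128 142,103, 92 145,113, 99 140,124,101 132,109, 72 144,120, 80 153,139,112 153,149,132 153,151,136 143,142,128
191 153,152,138 153,151,137 145,123,110 142,101, 90 149,134,122 130,128,115  96, 89, 76 129,122,105 152,149,132 153,152,137 152,151,137 130,129,117
192 139,136,124 147,130,117 139, 80, 71 143, 99, 89 139,129,120 103,105,101  76, 76, 71 128,126,115 142,141,128 144,143,130 153,152,138 145,144,130
193 145,135,122 141, 98, 88 137, 52, 46 146,115,104 123,122,120  66, 74, 82  89, 89, 84 136,136,122 129,127,116 134,133,121 146,147,134 135,140,129
194 138,113,104 137, 68, 60 140, 86, 77 148,133,121 115,120,120  50, 62, 77  97, 99, 93 134,136,127 130,133,123 126,130,122 128,133,127 121,129,123
195 121,115,110 124, 97, 92 126,108,103 129,130,122 118,125,122 103,111,110 112,119,114 124,130,124 124,131,125 122,128,123 120,127,123 120,128,124
196 115,123,118 116,120,115 117,120,117 119,126,122 119,127,122 120,127,122 120,127,123 120,127,123 120,127,122 121,127,123 120,128,123 120,126,122
197 117,122,117 113,119,115 112,119,115 116,123,119 117,124,120 117,124,120 115,122,118 114,120,116 122,126,122 128,130,126 142,141,137 153,149,145
26 -4 [325.6 192.3]
26 0 [324.9 192.4]
26 4 [324.3 192.4]
30 -4 [325.5 193.4]
30 0 [324.7 193.5]
30 4 [324.  193.5]
36 -4 [325.3 195. ]
36 0 [324.4 195.1]
36 4 [323.6 195.2]
```

Call:
{"method": "servo_tool", "body": {"increments": [[0,0,0,0,0,2.5,-1],[0,0,0,0,0,2.5,-1],[0,0,0,0,0,2.5,-1],[0,0,0,0,0,2.5,-1]]}}

```text
t: 6.05
ee_pos: [501.7, 225.5, 168.3]
orientation: [-1.961, -2.454, 0.0]
ft_force: [-0.5, 1.3, -0.0]
width: 11.2
grasp_force: 30.0
```

```bash
python3 - <<'E'
from h import *
ims=[grab('scene') for _ in range(6)]; s=ims[0]
o=ctrl.get_obs(); print(o['orientation'],o['t'])
B=np.mean([d['bgr'].astype(float) for d in ims],0)
for v in range(190,197): print(v,' '.join('%3d,%3d,%3d'%tuple(p[::-1]) for p in B[v,318:330]))
E
```

```text
[-1.96007680e+00 -2.45506681e+00  3.52987847e-04] 6.35
190 153,152,138 153,151,137 152,152,137 145,119,108 144,116,101 141,125,101 132,110, 74 143,123, 89 153,141,116 152,149,132 152,151,137 153,152,137
191 154,152,138 152,152,138 148,134,121 145,113,102 149,134,121 130,128,114 102, 96, 82 134,129,112 153,151,135 152,151,137 153,152,137 143,142,129
192 138,137,125 149,134,121 141, 92, 83 145,102, 92 140,129,119 101,104, 98  69, 73, 77 126,126,118 144,142,129 144,143,130 153,151,137 148,147,133
193 137,136,124 142,114,103 136, 59, 53 145,115,103 137,135,126  90, 94, 93  67, 73, 76 128,129,121 136,136,123 126,125,115 135,136,126 136,139,130
194 135,121,111 138, 85, 77 135, 81, 73 144,130,118 124,128,123  72, 79, 82  80, 87, 89 126,131,125 131,134,125 119,124,119 123,128,122 123,130,124
195 121,117,113 126,102, 96 125,108,103 126,127,121 119,125,121 105,113,111 111,118,115 122,129,125 122,129,124 120,128,124 119,127,123 119,126,122
196 115,123,119 117,120,115 117,121,117 118,126,122 120,128,123 120,128,123 120,127,123 120,127,123 121,128,124 120,128,123 115,122,119 121,125,120
```

The blue line is now symmetric behind the pointer. I'll release the knob and lower straight onto the neck.

Call:
{"method": "servo_tool", "body": {"increments": [[0,0,0,0,0,0,-0.6],[0,0,0,0,0,0,0],[0,0,0,0,0,0,0.5],[0,0,0,0,0,0,0.5],[0,0,0,0,0,0,0.5],[0,0,0,0,0,0,0.5],[0,0,0,0,0,0,0.5],[0,0,0,0,0,0,0.5],[0,0,0,0,0,0,0.5],[0,0,0,0,0,0,0.5],[0,0,0,0,0,0,0.5],[0,0,0,0,0,0,0.5]]}}

```text
t: 7.35
ee_pos: [501.7, 225.6, 168.4]
orientation: [1.96, 2.455, 0.0]
ft_force: [0.7, -0.1, 0.5]
width: 65.6
grasp_force: 0.0
```

```bash
python3 - <<'E'
from h import *
ims=[grab('scene') for _ in range(6)]; s=ims[0]
o=ctrl.get_obs(); print(o['ee_pos'],o['orientation'],o['t'],o['width'])
B=np.mean([d['bgr'].astype(float) for d in ims],0)
for v in range(190,197): print(v,' '.join('%3d,%3d,%3d'%tuple(p[::-1]) for p in B[v,318:330]))
cv2.imwrite('pics/c4.png',cv2.resize(s['bgr'][130:206,290:366],None,fx=7,fy=7,interpolation=cv2.INTER_CUBIC))
E
```

```text
[501.75243735 225.63947563 168.3637425 ] [-1.95975409e+00 -2.45538688e+00  3.28846653e-05] 7.65 66.00746326416268
190 152,152,137 153,151,137 152,151,137 144,118,107 144,114,100 141,125,101 132,109, 73 143,123, 88 152,141,116 153,149,132 152,150,136 153,152,137
191 142,141,128 145,144,131 148,134,121 145,112,102 149,134,121 129,127,113 102, 96, 82 133,128,112 153,150,135 153,151,137 153,152,137 143,142,128
192 132,131,119 145,129,117 141, 92, 83 144,102, 91 140,129,119 103,105, 99  68, 73, 77 126,127,118 143,142,129 144,143,130 153,152,137 148,148,134
193 137,136,124 142,114,103 136, 59, 53 146,115,104 137,135,126  90, 93, 92  68, 74, 77 128,130,121 137,136,124 126,125,114 136,137,127 136,140,130
194 135,120,110 138, 87, 78 136, 83, 74 143,130,118 124,128,124  74, 80, 84  81, 88, 89 125,129,123 131,134,125 119,125,119 122,128,122 123,129,124
195 120,117,113 124,101, 96 124,108,103 126,127,121 119,126,122 105,113,110 111,118,116 121,128,124 123,129,124 120,127,124 120,127,123 120,127,122
196 115,123,117 117,120,115 117,121,117 119,126,122 120,128,124 121,128,124 120,127,123 120,127,123 121,128,124 121,128,124 115,122,117 121,125,121
```

View pics/c4.png

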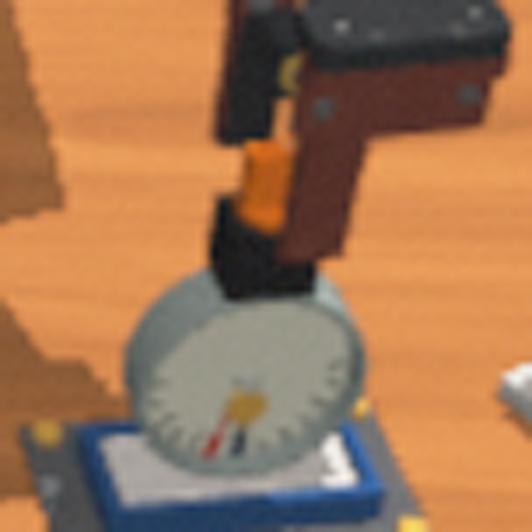

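The zero line still lies behind the pointer at (240,440), and the fingers are clear of the knob. Now down to the neck and grip.

Call:
{"method": "servo_tool", "body": {"increments": [[0,0,-2,0,0,0,0.5],[0,0,-3.85,0,0,0,0.5],[0,0,-3.85,0,0,0,0.2],[0,0,-3.85,0,0,0,-0.2],[0,0,-3.85,0,0,0,-0.6],[0,0,-3.85,0,0,0,-1],[0,0,-3.85,0,0,0,-1],[0,0,-3.85,0,0,0,-1],[0,0,-3.85,0,0,0,-1],[0,0,-3.85,0,0,0,-1],[0,0,-3.85,0,0,0,-1],[0,0,-3.85,0,0,0,-1]]}}

```text
t: 8.65
ee_pos: [502.0, 225.7, 130.6]
orientation: [1.959, 2.455, 0.001]
ft_force: [-1.4, -0.9, 5.8]
width: 27.9
grasp_force: 29.6
```

Call:
{"method": "servo_tool", "body": {"increments": [[0,0,1,0,0,0,-1],[0,0,3,0,0,0,-1],[0,0,6,0,0,0,-1],[0,0,9,0,0,0,-1],[0.1,-2,9.5,0,0,-1,-1],[0.2,-5,9.5,0,0,-2,-1],[0.3,-8.5,9.5,0,0,-3,-1],[0.3,-12,9.5,0,0,-4,-1],[0.4,-15.5,9.5,0,0,-5,-1],[0.5,-19,9.5,0,0,-6,-1],[0.5,-22.5,9.5,0,0,-7.4,-1],[0.6,-26,9.5,0,0,-7.4,-1],[0.6,-29.5,9.5,0,0,-7.4,-1],[0.7,-33,9.5,0,0,-7.4,-1],[0.7,-36.5,9.5,0,0,-7.4,-1],[0.7,-39,9.5,0,0,-7.4,-1],[0.7,-40.5,9.5,0,0,-7.4,-1],[0.7,-41.4,9.5,0,0,-7.4,-1],[0.7,-41.4,9.5,0,0,-7.4,-1],[0.7,-41.4,9.5,0,0,-7.4,-1]]}}

```text
t: 10.32
ee_pos: [508.2, -187.9, 224.5]
orientation: [-2.114, -2.322, 0.0]
ft_force: [-0.5, -0.1, -6.2]
width: 27.9
grasp_force: 30.0
```

```bash
python3 - <<'E'
from h import *
s,t=grab('scene'),grab('top')
o=ctrl.get_obs(); print(o['ee_pos'],o['orientation'],o['t'],o['width'],o['ft_force'],o['moment'])
for p in([509.2,-188.7,100],[509.2,-188.7,70]): print(proj(s,p),proj(t,p))
cv2.imwrite('pics/c5.png',cv2.resize(s['bgr'][110:215,125:230],None,fx=5.5,fy=5.5,interpolation=cv2.INTER_CUBIC))
E
```

```text
[ 508.45575302 -187.15998229  224.65412289] [-2.11244972e+00 -2.32382209e+00  7.15629949e-05] 10.4167 27.829658729554076 [-0.83398057 -0.26689268 -6.77109405] [-0.06867085 -0.10519942  0.01249995]
(np.float64(171.2698527657393), np.float64(168.88914978907522)) (np.float64(354.3932154315557), np.float64(231.19659380597784))
(np.float64(172.73089852499197), np.float64(177.6774495132647)) (np.float64(352.23237096639184), np.float64(231.0699688205488))
```

View pics/c5.png

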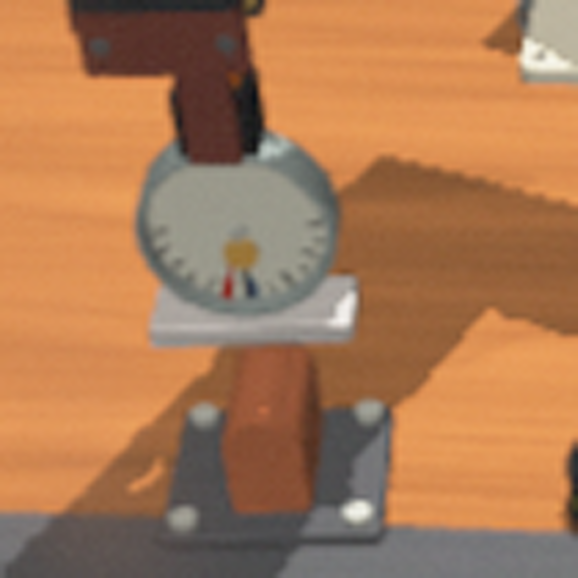

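The gauge hangs upright over the stud, with the sole at (255,320) above the stud at (270,400). Lowering until it touches.

Call:
{"method": "servo_tool", "body": {"increments": [[0.05,-0.1,-1,0,0,0,-1],[0.05,-0.1,-2,0,0,0,-1],[0.05,-0.1,-2.5,0,0,0,-1],[0.05,-0.1,-2.8,0,0,0,-1],[0.05,-0.1,-2.9,0,0,0,-1],[0.05,-0.1,-3.0,0,0,0,-1],[0.05,-0.1,-3.0,0,0,0,-1]]}}

```text
t: 11.0
ee_pos: [509.3, -189.3, 194.8]
orientation: [-2.114, -2.324, 0.0]
ft_force: [-0.0, -0.2, -6.3]
width: 27.5
grasp_force: 30.0
```

```bash
python3 -c "
from h import *
o=ctrl.get_obs(); print(o['ee_pos'],o['ft_force'],o['moment'])"
```

```text
[ 509.32033044 -189.34339706  194.76975571] [-0.02597354 -0.18722181 -6.31494164] [-0.05230752 -0.10615847 -0.04511907]
```

Call:
{"method": "servo_tool", "body": {"increments": [[0,0,-0.05,0,0,0,-1],[0,0,-0.1,0,0,0,-1],[0,0,-0.1,0,0,0,-1]]}}

```text
t: 11.25
ee_pos: [509.3, -189.5, 194.0]
orientation: [2.114, 2.323, 0.0]
ft_force: [-0.2, -1.5, -6.3]
width: 28.6
grasp_force: 30.0
```

Call:
{"method": "servo_tool", "body": {"increments": [[0,0,-0.05,0,0,0,-1],[0,0,-0.1,0,0,0,-1],[0,0,-0.1,0,0,0,-1]]}}

```text
t: 11.5
ee_pos: [509.2, -189.4, 192.9]
orientation: [2.114, 2.324, 0.0]
ft_force: [-0.1, 0.5, -7.0]
width: 28.2
grasp_force: 30.0
```

Call:
{"method": "servo_tool", "body": {"increments": [[0,0,-0.05,0,0,0,-1],[0,0,-0.1,0,0,0,-1],[0,0,-0.1,0,0,0,-1]]}}

```text
t: 11.75
ee_pos: [509.2, -189.3, 191.8]
orientation: [-2.114, -2.324, 0.0]
ft_force: [0.5, -0.5, -6.2]
width: 27.6
grasp_force: 30.0
```

Call:
{"method": "servo_tool", "body": {"increments": [[0,0,-0.05,0,0,0,-1],[0,0,-0.05,0,0,0,-1],[0,0,-0.05,0,0,0,-1]]}}

```text
t: 12.0
ee_pos: [509.3, -189.4, 191.6]
orientation: [2.114, 2.324, -0.0]
ft_force: [-0.7, 0.7, -2.8]
width: 27.8
grasp_force: 30.0
```

Call:
{"method": "servo_tool", "body": {"increments": [[0,0,-0.05,0,0,0,-1],[0,0,-0.05,0,0,0,-1],[0,0,-0.05,0,0,0,-1],[0,0,-0.05,0,0,0,-1],[0,0,-0.05,0,0,0,-1],[0,0,-0.05,0,0,0,-1]]}}

```text
t: 12.5
ee_pos: [509.4, -189.4, 191.5]
orientation: [2.114, 2.324, 0.0]
ft_force: [-3.1, 0.3, 5.8]
width: 27.7
grasp_force: 30.0
```

```bash
cat >> h.py <<'E'
def means(n=4):
    ims=[grab('scene') for _ in range(n)]; d=ims[0]
    d['bgr']=np.mean([i['bgr'].astype(float) for i in ims],0).round().astype(np.uint8); return d
def report(yaw,tilt,z0,save=None):
    d=means(); o=ctrl.get_obs(); print(np.round(o['ee_pos'],1),np.round(o['orientation'],3),np.round(o['ft_force'],1),o['t'])
    T=frame(509.3,-189,z0,yaw,tilt); p=[proj(d,(T@[13,y,z,1])[:3]) for y in(-20,20) for z in(14,58)]
    x0,y0=np.min(p,0).astype(int); x1,y1=np.max(p,0).astype(int)+1
    B=d['bgr'].astype(float); W=B[y0:y1+1,x0:x1+1]
    vv,uu=np.mgrid[y0:y1+1,x0:x1+1]; A=np.array([dialpt(d,T,u,v) for u,v in zip(uu.ravel(),vv.ravel())]).reshape(uu.shape+(2,))
    k=(A[...,1]>25)&(A[...,1]<39)&(abs(A[...,0])<40)
    red=np.clip(W[...,2]-W[...,1]-10,0,None)*k; dark=np.clip(115-W[...,2],0,None)*k*(red<15); blue=np.clip(W[...,0]-W[...,2]+5,0,None)*k
    for n,w in(('red',red),('dark',dark),('blue-ish',blue)):
        if w.sum(): print(n,'angle %.1f r %.1f'%tuple((A*w[...,None]).sum((0,1))/w.sum()),'px %.2f %.2f'%((uu*w).sum()/w.sum(),(vv*w).sum()/w.sum()),'w %.0f'%w.sum())
    if save: cv2.imwrite(save,cv2.resize(B[y0-30:y1+25,x0-30:x1+30].astype(np.uint8),None,fx=7,fy=7,interpolation=cv2.INTER_CUBIC))
E
python3 -c "
from h import *
report(5.4,0,70)"
```

```text
[ 509.3 -189.4  191.5] [2.114 2.324 0.   ] [-3.6  0.1  5.4] 12.7
red angle 17.8 r 30.6 px 167.10 172.31 w 381
dark angle -1.6 r 30.3 px 170.99 172.52 w 310
blue-ish angle -3.4 r 33.1 px 171.53 173.12 w 312
```

Standing upright and seated on the stud with about 12 N of contact. Now I rock about the sole's centre, 5° first.

Call:
{"method": "servo_tool", "body": {"increments": [[0,0,0.01,0,0,0,-1],[0.025,-0.26,0.01,1.24,0.12,0,-1],[0.05,-0.53,0,2.49,0.235,0,-1],[0.075,-0.79,-0.01,3.73,0.35,0,-1],[0.1,-1.055,-0.025,4.98,0.47,0,-1],[0.1,-1.055,-0.025,4.98,0.47,0,-1],[0.1,-1.055,-0.025,4.98,0.47,0,-1]]}}

```text
t: 13.28
ee_pos: [510.3, -200.1, 190.9]
orientation: [-2.071, -2.274, -0.091]
ft_force: [-2.4, 0.8, 4.2]
width: 27.7
grasp_force: 30.0
```

Call:
{"method": "servo_tool", "body": {"increments": [[0.025,-0.26,-0.02,1.24,0.12,0,-1],[0.05,-0.53,-0.05,2.49,0.235,0,-1],[0.075,-0.79,-0.08,3.73,0.35,0,-1],[0.1,-1.05,-0.115,4.98,0.47,0,-1],[0.1,-1.05,-0.115,4.98,0.47,0,-1],[0.1,-1.05,-0.115,4.98,0.47,0,-1]]}}

```text
t: 13.78
ee_pos: [511.4, -210.9, 189.5]
orientation: [-2.025, -2.222, -0.179]
ft_force: [-1.8, 1.0, 5.6]
width: 27.8
grasp_force: 30.0
```

Call:
{"method": "servo_tool", "body": {"increments": [[0.025,-0.26,-0.04,1.24,0.12,0,-1],[0.05,-0.53,-0.09,2.49,0.235,0,-1],[0.075,-0.78,-0.14,3.73,0.35,0,-1],[0.1,-1.04,-0.19,4.98,0.47,0,-1],[0.1,-1.04,-0.19,4.98,0.47,0,-1],[0.1,-1.04,-0.19,4.98,0.47,0,-1],[0.1,-1.04,-0.19,4.98,0.47,0,-1],[0.1,-1.04,-0.19,4.98,0.47,0,-1],[0.1,-1.04,-0.19,4.98,0.47,0,-1],[0.1,-1.04,-0.19,4.98,0.47,0,-1],[0.1,-1.04,-0.19,4.98,0.47,0,-1],[0.1,-1.04,-0.19,4.98,0.47,0,-1],[0.1,-1.04,-0.19,4.98,0.47,0,-1],[0.1,-1.04,-0.19,4.98,0.47,0,-1],[0.1,-1.04,-0.19,4.98,0.47,0,-1]]}}

```text
t: 15.03
ee_pos: [512.3, -220.8, 187.4]
orientation: [-1.976, -2.172, -0.26]
ft_force: [0.2, 0.6, -2.1]
width: 27.8
grasp_force: 30.0
```

```bash
python3 -c "
from h import *
report(5.4,15,70.7,'pics/c6.png')"
```

```text
[ 512.3 -220.8  187.5] [-1.976 -2.172 -0.26 ] [ 0.3 -0.5 -4.3] 15.2333
red angle 14.4 r 30.8 px 165.18 173.23 w 131
dark angle -5.7 r 31.3 px 169.22 172.65 w 206
blue-ish angle -4.3 r 32.9 px 169.07 173.03 w 321
```

View pics/c6.png

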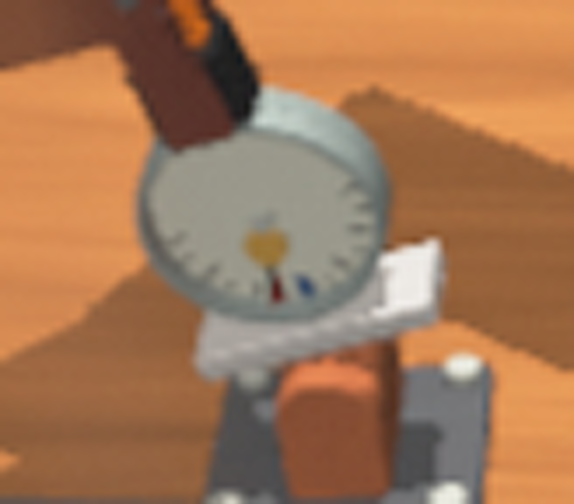

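The pointer nearly covers the tab at (275,288), and the blue line is clear at (305,287). I'll measure this more closely at pixel level.

```bash
python3 - <<'E'
from h import *
d=means(6); o=ctrl.get_obs()
from scipy.spatial.transform import Rotation as R
M=R.from_rotvec(o['orientation']).as_matrix(); y=M[:,1]; x=y if y[0]>0 else -y; print('gauge x',x,'z',-M[:,2],'tilt',np.degrees(np.arctan2(-M[:,2]@np.cross([0,0,1],x),M[:,2]@[0,0,-1])))
T=np.eye(4); z=-M[:,2]; T[:3,:3]=np.c_[x,np.cross(z,x),z]; T[:3,3]=o['ee_pos']-121.6*z; print('sole',T[:3,3])
for r in (0,20,28,36,40):
    print(r,'plumb',np.round(proj(d,(T@[13,0,58,1])[:3]-[0,0,r]),1),'zero',np.round(proj(d,(T@[13,0,58-r,1])[:3]),1))
B=d['bgr']
for v in range(166,178): print(v,' '.join('%3d,%3d,%3d'%tuple(p[::-1]) for p in B[v,160:175]))
E
```

```text
gauge x [9.95554622e-01 9.41859581e-02 1.21402862e-05] z [ 0.02437576 -0.25777859  0.96589649] tilt -15.006493959965006
sole [ 509.25883439 -189.46192363   70.02856376]
0 plumb [163.2 164.1] zero [163.2 164.1]
20 plumb [164.4 170.2] zero [166.3 169.9]
28 plumb [164.8 172.6] zero [167.5 172.3]
36 plumb [165.2 175. ] zero [168.7 174.5]
40 plumb [165.4 176.2] zero [169.3 175.7]
166 152,144,123 151,126, 82 152,118, 57 152,116, 58 152,117, 57 153,116, 58 146,118, 72 149,140,118 154,152,139 153,152,139 153,152,139 153,152,139 154,153,139 154,152,139 153,152,139
167 154,143,119 151,125, 79 152,117, 58 153,118, 58 153,116, 58 153,116, 58 147,117, 67 148,138,116 154,152,139 154,153,139 154,152,139 153,152,139 153,152,139 154,153,140 154,153,139
168 154,150,133 152,134,102 151,118, 64 152,117, 57 152,116, 58 152,116, 56 152,128, 88 152,145,125 154,152,139 154,152,139 154,153,140 153,152,139 154,152,139 142,142,130 146,144,132
169 154,152,139 153,147,131 153,136,106 153,126, 79 142,113, 62 144,117, 74 153,141,115 154,150,136 153,152,138 154,152,139 153,152,139 153,152,139 153,152,139 138,137,12
[... 785 characters left out ...]
,122 138,138,129 120,110,102  94, 45, 42 117, 90, 84 137,132,123 134,137,130 107,115,118 102,112,117 119,126,123 121,128,123 116,123,118 115,122,117
175 118,124,119 118,126,120 122,128,122 126,131,125 121,114,109 114,103, 98 121,118,112 126,129,124 127,133,127 120,127,123 118,125,122 119,126,121 118,125,121 114,120,116 118,122,118
176 117,124,120 118,125,120 120,126,122 120,126,122 121,124,120 121,125,120 121,128,124 122,129,124 122,129,125 120,128,123 116,123,119 110,117,113 120,124,119 140,139,135 153,150,144
177 128,129,126 118,122,118 116,120,116 111,117,114 112,118,114 112,118,115 111,118,114 117,121,117 119,123,120 123,127,122 125,127,123 139,138,133 156,152,146 164,160,155 170,165,158
```

```bash
python3 - <<'E'
from h import *
d=means(6); o=ctrl.get_obs()
from scipy.spatial.transform import Rotation as R
M=R.from_rotvec(o['orientation']).as_matrix(); x=M[:,1]*np.sign(M[0,1])
for extra in(0,6):
    z=R.from_rotvec(x*np.radians(extra)).apply(-M[:,2]); yv=np.cross(z,x); s=o['ee_pos']-121.6*z
    P=lambda a,b,c: np.round(proj(d,s+a*x+b*yv+c*z),1)
    print(extra,'sole',np.round(s,1),'bot edge',P(20,-48,0),P(20,48,0),'top edge',P(20,-48,12),P(20,48,12), 'back top',P(-20,48,12),'pivot',P(13,0,58))
H=cv2.cvtColor(d['bgr'],cv2.COLOR_BGR2HSV)
for u in list(range(152,172,2))+list(range(172,194,2)):
    v=[int(k) for k in np.nonzero((H[:,u,1]<60)&(H[:,u,2]>125))[0] if 150<k<195]
    print(u,v[:1],v[-1:],len(v),end=' | ')
E
```

```text
0 sole [ 509.2 -189.4   70. ] bot edge [154.9 186.3] [188.6 178.3] top edge [153. 183.] [187.  174.9] back top [188.2 165.8] pivot [163.2 164.1]
6 sole [ 508.1 -177.4   74. ] bot edge [160.1 186.4] [192.3 175.7] top edge [157.8 183.3] [190.2 172.4] back top [191.3 163.3] pivot [165.6 163.4]
152 [154] [169] 16 | 154 [153] [184] 24 | 156 [153] [185] 29 | 158 [152] [185] 32 | 160 [151] [186] 34 | 162 [151] [186] 29 | 164 [151] [184] 21 | 166 [151] [183] 24 | 168 [151] [182] 29 | 170 [151] [182] 27 | 172 [151] [181] 30 | 174 [151] [181] 27 | 176 [151] [180] 25 | 178 [152] [180] 22 | 180 [168] [179] 12 | 182 [168] [179] 12 | 184 [167] [178] 12 | 186 [167] [177] 11 | 188 [167] [176] 10 | 190 [183] [185] 3 | 192 [183] [186] 4 |
```

Pointer is about 1° past the tab, and contact is light at about 2 N. I'll back off 0.7° with a little more press, then settle.

Call:
{"method": "servo_tool", "body": {"increments": [[-0.01,0.07,0,-0.35,-0.033,0,-1],[-0.015,0.15,-0.01,-0.7,-0.066,0,-1],[-0.015,0.15,-0.01,-0.7,-0.066,0,-1],[-0.015,0.15,-0.01,-0.7,-0.066,0,-1],[-0.015,0.15,-0.01,-0.7,-0.066,0,-1],[-0.015,0.15,-0.01,-0.7,-0.066,0,-1],[-0.015,0.15,-0.01,-0.7,-0.066,0,-1],[-0.015,0.15,-0.01,-0.7,-0.066,0,-1],[-0.015,0.15,-0.01,-0.7,-0.066,0,-1],[-0.015,0.15,-0.01,-0.7,-0.066,0,-1],[-0.015,0.15,-0.01,-0.7,-0.066,0,-1],[-0.015,0.15,-0.01,-0.7,-0.066,0,-1],[-0.015,0.15,-0.01,-0.7,-0.066,0,-1],[-0.015,0.15,-0.01,-0.7,-0.066,0,-1],[-0.015,0.15,-0.01,-0.7,-0.066,0,-1],[-0.015,0.15,-0.01,-0.7,-0.066,0,-1]]}}

```text
t: 17.17
ee_pos: [512.2, -219.4, 187.7]
orientation: [-1.983, -2.18, -0.249]
ft_force: [-2.1, -0.5, 6.0]
width: 27.9
grasp_force: 30.0
```

```bash
cat > look.py <<'E'
from h import *
d=means(8); o=ctrl.get_obs(); print(np.round(o['ee_pos'],2),np.round(o['ft_force'],1),np.round(o['moment'],2),o['t'])
B=d['bgr']
for v in range(166,177): print(v,' '.join('%3d,%3d,%3d'%tuple(p[::-1]) for p in B[v,160:173]))
cv2.imwrite('pics/look.png',cv2.resize(B[140:195,140:200],None,fx=10,fy=10,interpolation=cv2.INTER_CUBIC))
E
python3 look.py
```

```text
[ 512.16 -219.42  187.71] [-2.1 -1.2  5.2] [-0.06  0.47  0.16] 17.5667
166 154,149,132 153,132, 99 152,117, 60 152,117, 57 152,116, 58 153,117, 57 145,114, 65 146,136,115 154,152,139 154,153,140 154,152,139 153,152,138 154,152,139
167 154,147,128 152,129, 92 151,116, 57 152,118, 57 152,116, 56 152,116, 56 150,115, 56 150,136,112 154,152,139 154,152,139 154,152,139 154,153,140 154,153,139
168 154,150,136 152,138,110 151,122, 72 152,117, 57 152,116, 57 153,117, 58 153,121, 66 152,139,114 154,152,140 153,152,139 154,152,139 153,152,139 153,152,139
169 154,152,139 154,149,133 152,140,114 153,129, 89 143,112, 62 145,118, 75 154,138,109 154,149,133 154,152,140 153,152,139 154,152,139 154,153,139 153,152,139
170 154,152,139 153,152,138 154,151,136 154,147,128 121,111, 91 127,119,101 153,150,133 154,152,140 154,153,139 153,152,139 154,153,140 154,152,139 153,152,139
171 154,152,138 154,152,139 144,143,131 146,145,132 115,114,104 106, 96, 89 144,138,126 144,145,136 117,121,123 111,116,120 140,140,134 153,152,139 135,135,123
172 154,152,139 153,152,139 130,128,118 134,133,122 120,112,103  89, 56, 51 132,123,112 149,149,137 106,112,118  56, 72,100  98,106,113 138,140,131 145,144,131
173 151,150,137 154,152,138 126,124,114 131,129,118 123,113,104  86, 45, 43 121,104, 95 149,144,132 122,125,124  64, 80,103  54, 70, 95 115,119,118 136,138,130
174 132,135,127 136,139,130 129,131,122 134,136,127 122,114,106  93, 61, 57 112, 79, 73 136,126,117 134,137,131 107,115,118  97,106,112 116,122,120 121,128,123
175 119,124,120 119,125,120 121,127,122 124,130,124 120,124,118 113,114,108 117,114,110 124,125,120 127,132,127 120,128,123 118,126,123 120,127,122 118,126,121
176 116,124,119 119,126,121 119,126,121 120,127,123 120,128,123 121,129,123 121,128,123 122,128,124 122,129,125 120,128,123 118,125,121 112,120,115 119,123,119
```

View pics/look.png

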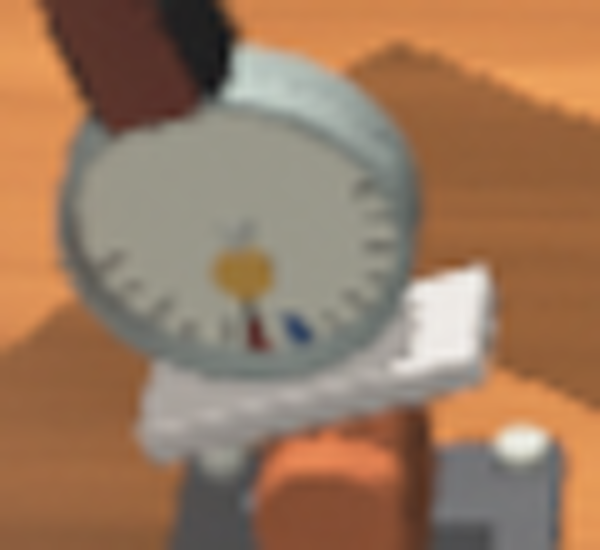

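```bash
python3 - <<'E'
from h import *
d=means(6); o=ctrl.get_obs()
from scipy.spatial.transform import Rotation as R
M=R.from_rotvec(o['orientation']).as_matrix(); x=M[:,1]*np.sign(M[0,1])
B=d['bgr'].astype(float); S=B[...,2]-B[...,0]   # orange-ness
pts=[]
for u in range(166,188):
    c=S[172:192,u]; k=np.argmax(c>55); 
    if k: pts.append((u,172+k-1+(55-c[k-1])/(c[k]-c[k-1])))
pts=np.array(pts); print(np.round(pts[:,1],1))
f=np.polyfit(*pts[2:-1].T,1); print('slope',f)
for e in(0,2,4,6,8):
    z=R.from_rotvec(x*np.radians(e)).apply(-M[:,2]); yv=np.cross(z,x); s=o['ee_pos']-121.6*z
    a,b=[np.array(proj(d,s+20*x+q*yv)) for q in(-48,48)]; print(e,'slope',(b-a)[1]/(b-a)[0],'v@177',a[1]+(177-a[0])*(b-a)[1]/(b-a)[0],a,b)
E
```

```text
[184.7 183.6 183.1 182.8 182.5 182.4 182.1 181.8 181.6 181.5 181.4 181.1
 180.7 180.6 180.7 180.9 179.9 179.2 178.9 178.6 178.3 178. ]
slope [ -0.25095607 225.37681178]
0 slope -0.22651012309004537 v@177 181.19282614874882 [154.74587692 186.23361031] [188.64756593 178.55453456]
2 slope -0.25751745435225143 v@177 181.04883116853688 [156.47922551 186.33328878] [189.92554647 177.72027734]
4 slope -0.2894668054470634 v@177 180.94771204523155 [158.2070281  186.38765358] [191.16593551 176.84714395]
6 slope -0.32247396639152 v@177 180.8913478022414 [159.92771429 186.39671549] [192.36734799 175.93577814]
8 slope -0.35666732458895295 v@177 180.88200356029824 [161.63972209 186.36051279] [193.52841183 174.98685913]
```

The look shows the bob at (243,272), the pointer over the red tab at (257,330) and the blue line at (297,327). Next I'll convert these to dial angles with the actual frame.

```bash
python3 - <<'E'
from h import *
d=means(6); o=ctrl.get_obs()
from scipy.spatial.transform import Rotation as R
M=R.from_rotvec(o['orientation']).as_matrix(); x=M[:,1]*np.sign(M[0,1])
B=d['bgr'].astype(float)[168:177,160:174]; vv,uu=np.mgrid[168:177,160:174]
blue=np.clip(B[...,0]-B[...,2]+2,0,None)*(uu>166); red=np.clip(B[...,2]-B[...,1]-8,0,None)*(vv>170)*(uu<169)
c=lambda w:((uu*w).sum()/w.sum(),(vv*w).sum()/w.sum())
pb,pr=c(blue),c(red); print('blue',pb,'red',pr)
# gauge rim ellipse-free check: dial white disc centroid
for e in(0,2):
  for xo in(13,15):
    z=R.from_rotvec(x*np.radians(e)).apply(-M[:,2]); T=np.eye(4); T[:3,:3]=np.c_[x,np.cross(z,x),z]; T[:3,3]=o['ee_pos']-121.6*z
    tilt=np.degrees(np.arcsin(np.cross(z,x)[2]))
    print(e,xo,'tilt %.1f'%tilt,[np.round(dialpt(d,T,u,v,xo),1) for u,v in(pb,pr,(164.2,167.),(164.45,170.))],'bias-corr',[np.round(dialpt(d,T,u-.4,v,xo),1) for u,v in(pb,pr,(164.2,167.),(164.45,170.))])
E
```

```text
blue (np.float64(169.5582191780822), np.float64(173.2431506849315)) red (np.float64(165.2983870967742), np.float64(173.1290322580645))
0 13 tilt 14.3 [array([-6.4, 32.6]), array([13.4, 29.8]), array([11.3,  9.5]), array([15. , 19.3])] bias-corr [array([-4.7, 32.2]), array([15.4, 29.8]), array([17.5,  9.5]), array([18.1, 19.4])]
0 15 tilt 14.3 [array([-8.2, 31.3]), array([12.4, 28.2]), array([7.4, 8.1]), array([13.6, 17.8])] bias-corr [array([-6.4, 30.9]), array([14.5, 28.2]), array([14.7,  8. ]), array([16.9, 17.8])]
2 13 tilt 16.3 [array([-0.5, 32.5]), array([19.4, 30.4]), array([25.5, 10.2]), array([23.1, 20.1])] bias-corr [array([ 1.2, 32.1]), array([21.4, 30.5]), array([31.1, 10.4]), array([26.1, 20.2])]
2 15 tilt 16.3 [array([-2.1, 31.1]), array([18.7, 28.8]), array([24.1,  8.7]), array([22.3, 18.5])] bias-corr [array([-0.3, 30.8]), array([20.7, 28.9]), array([30.7,  8.8]), array([25.5, 18.6])]
```

```bash
python3 -c "
from workcell import ctrl
print(ctrl.close_job())"
```

```text
the job is handed in; nothing more can be done
None
```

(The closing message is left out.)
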